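Prime the bench hand pump

ROBOT

A 7-joint arm with a two-finger parallel gripper is mounted at the origin on the work surface. World frame = base frame: x ahead of the robot, y to its left, z up, the work surface at z = 0. Lengths are in m, angles in rad, forces in N, time in s.
With the tool pointing down it reaches from about 0.4 to 0.9 m from the base axis. Payload 5.6 kg.
Tool frame: the origin (TCP) lies midway between the tips of the shut fingers; the grasp point (between the pads) lies 19 mm behind it (arm.grasp_offset is the distance from the TCP to the grasp point, in m); z points along the fingers, y is the line along which they close (so a half turn about z gives the same grasp; the last joint's range is limited). The gripper opens to 92 mm and grips with 3 to 60 N. Pads are 20 mm wide; open, the fingers measure 128 mm over their backs; the gripper's body (75 mm by 189 mm) begins 69 mm behind the grasp point.
Start: joints at [-1.213, 0.468, -0.012, 1.603, 0.006, 1.071, -0.056], TCP at [0.254, 0.598, 0.192] pointing down, gripper open.
Joint ranges: [-2.53, 2.53], [-0.31, 2.02], [-1.57, 1.55], [0.28, 2.44], [-1.29, 4.43], [0.15, 1.84], [-2.92, 2.92]. Speed limits (rad/s): [2.57, 2.57, 3.14, 3.14, 3.14, 3.14, 3.14].

INTERFACE

Orientations are given as a unit quaternion [w, x, y, z].
In Python, from rig import arm gives the robot as it stands.
- The arm moves only by the tool hand_motion, called after ">>>" as name(argument=value, ...) on one line, values as JSON. Schema: {"type":"object","properties":{"deltas":{"type":"object","properties":{"rows":{"type":"array","items":{"type":"array","items":{"type":"number"},"minItems":6,"maxItems":6},"minItems":1,"maxItems":5}},"additionalProperties":false,"required":["rows"]},"aperture":{"type":"number"},"only":{"type":"string"},"quiet":{"type":"boolean"},"lines":{"type":"string"}},"required":["deltas"],"additionalProperties":false}. deltas is an object whose key "rows" holds a list of rows, 1 to 5 of them, each of 6 numbers: dx, dy, dz in units of 50 mm, then a rotation vector rx, ry, rz in rad; each row is the pose to reach, as a shift and turn from the pose commanded when the call began, along the tool's axes at that moment; what a row does not reach only later rows make up. A row lasts 1/12 s, in which the tool goes at most 0.0417 m and 0.125 rad, less where a joint would pass 70% of its speed; a pose out of reach is approached as far as the arm can. aperture is the finger opening in m, set as the call begins (left out keeps the last). The fingers move at their own pace and stop on an object; the grip force is fixed at half the most. Time passes only in rows, so rows that do not move let the fingers close. The tool returns the time, the measured TCP pose, the force, the opening and the grip force at its end. only (a regular expression) keeps the lines of the reply that match it, lines (a string "A,B") keeps lines A to B, and quiet returns only ok. Input that does not fit is refused with a message, and nothing moves.
- arm.read_state(): the state, without advancing time (a new reading comes with each control period).
- arm.grab_frame(name): name is "scene" or "top" or "wrist"; returns a dict with "image" (384x512x3 uint8, red, green, blue), "vfov" (degrees; the focal length in pixels is half the picture's height over the tangent of half this angle, whatever the lens; pixels are square), "cx", "cy" (the principal point, pixels), "D" ([k1, k2, p1, p2, k3] as OpenCV has them; the pictures are not rectified), "eye" and "rotation" of the camera in the world. Camera axes: x right, y up, looking along -z (the intrinsics and any distortion apply to the point x, -y, -z); pixel columns grow to the right and rows downward; lengths in m; the calibration is good to about 2 mm. A picture is of the moment at which its call begins. There is no depth.
- arm.job_done(): hands the job in; it is judged then, once.
The state is a dict: "time": time; "q": joint angles; "joint_velocities": joint speeds; "effort": joint torques, N m; "tcp_pos": TCP position; "tool_rot": TCP orientation; "ft_force": force on the tool from outside, world axes, zero at the start; "torque": the same for the moment, N m; "grip_width": finger opening in m; "grip_force": force on a finger pad.
Only numpy, scipy, OpenCV 4.12 (cv2) and the standard library are available. Lean on these libraries where they do the work, as an engineer would, in place of code of your own. Each camera call takes 0.05 s, during which the arm holds its last target. There are 200 camera calls.

TASK

Two hand pumps are bolted to the parts-room bench; one is already primed, with its steel indicator pin standing fully out, and the other's pin is still sunk. Using the fingertips, press the wide spring plunger of the unprimed pump down from above with full strokes, letting it spring back up each time, until that pump's pin stands fully out like the other one, then leave the plunger up. Do not grip or lift anything, do not touch either pin or the primed pump, and leave the loose things on the bench where they are.

Things in the scene. Friction and masses are not known exactly. Their poses are not given: they have to be found in the camera images.
- pump: the pump to prime, fixed to the bench (mm): grey casting (top at z = 90) on a dark plate 140 x 180, clear reservoir tube along its +x side. Origin: centre of the plate's underside. On top: plunger at local y = -40, indicator pin at local y = +40, both at x = 0. Its pin starts 0 to 10 out of 32. Either pump may stand on either side, turned up to 0.5 rad
- pump_plunger_top (a point): centre of the flat top of that pump's plunger knob (black, round, 46 mm across, 160 mm over the bench when up, 130 mm when fully down); it moves with the plunger. Below the 4 mm cap sits a collar 48 mm across, 16 mm high: do not grip it
- pump_plunger (a joint): how far the plunger is pressed, m: 0 up, 0.030 fully down (hard stop). Its spring needs 5 N at the top, about 13 N at the bottom. Ratchet inside: each stroke pressed past 0.026 and then let up to under 0.005 lifts the pin 6 mm (the first 2 to 9 mm); shorter strokes do not add up. 4 to 6 full strokes are needed; extra ones do no harm
- pump_pin (a joint): how far that pump's indicator pin has come out, m: 0 = sunk, about 0.032 = fully out (it stays where it is left)
- pump_pin_tip (a point): top of that pin (steel, 12 mm across): 4 mm above its bushing (z = 102 mm over the bench) when sunk, 36 mm above it (z = 134 mm) when fully out, when a dark band at its root comes clear of the bushing
- primed: the other pump, same shape, sizes and frame, already primed: its pin is fixed fully out, tip at z = 134 mm. Leave it alone
- primed_plunger (a joint): how far the primed pump's plunger is pressed, m: 0 = up; it must stay up
- primed_pin_tip (a point): top of the primed pump's pin, z = 134 mm
- bearing: bystander: loose steel bearing ring, outer diameter 52, 16 high, lying flat (mm); origin at the centre of its underside
- filter: bystander: loose white spin-on filter canister, diameter 68, 80 high, upright (mm); origin at the centre of its underside
- wrench: bystander: loose steel open-ended wrench, 160 long, lying flat (mm); origin at the centre of its underside or near it
- oil_bottle: bystander: loose black oil bottle, diameter 72, 170 high, upright (mm); origin at the centre of its underside
- carton: bystander: loose small cardboard box, 70 x 90 x 55 high (mm); origin at the centre of its underside
- beaker: bystander: loose clear measuring cup, rim diameter 72, 85 high, upright (mm); origin at the centre of its underside
- tray: bystander: loose grey open tray, 130 x 100 x 35 high (mm); origin at the centre of its underside

How it is judged:
By the outcome, as a careful person would: the job done as asked, in the order asked, and still so for the second after the job is handed in, with the robot touching nothing.
It also fails if it takes over 54 s, if anything falls off the work surface, if the arm or the gripper's body presses on something with over 40 N, if the wrist force passes 120 N, or if a joint passes its speed limit or range.

## Working session

There is one attempt and no reset: what is moved stays moved. The work goes in short steps, Python scripts to look and compute and a tool call to move; the robot and the scene stay as the last step left them, time stands still between calls to the robot, and variables do not carry over. Pictures are saved under pics/ and viewed, at most 10 in all, crops included, and the job is handed in when it is done.

```bash
ls; mkdir -p pics
```

Run:
```python
from rig import arm
import cv2,pickle
d={}
for n in("top","scene"):
    f=arm.grab_frame(n);d[n]=f
    cv2.imwrite(f"pics/{n}0.png",cv2.resize(f["image"][:,:,::-1],(800,600),interpolation=cv2.INTER_CUBIC))
    print(n,{k:v for k,v in f.items() if k!="image"})
pickle.dump(d,open("f0.pkl","wb"))
print(arm.read_state())
```

```text
pics
rig.py
top {'vfov': 42.898036717785345, 'cx': 255.85529193997834, 'cy': 194.50944963731212, 'D': array([0.05715379, 0.        , 0.        , 0.        , 0.        ]), 'eye': array([0.28944194, 0.01171015, 1.57377872]), 'rotation': array([-0.6805141 , -0.06963601,  0.07842707,  0.72519003])}
scene {'vfov': 56.49757216307817, 'cx': 254.91929960484077, 'cy': 199.34818139930582, 'D': array([-0.00391153,  0.        ,  0.        ,  0.        ,  0.        ]), 'eye': array([1.44825031, 0.1117254 , 0.77634147]), 'rotation': array([0.58829741, 0.29160469, 0.35038521, 0.66790947])}
{'time': 0.1, 'q': array([-1.21303535,  0.46827814, -0.01160864,  1.6035215 ,  0.0060108 ,
        1.07138362, -0.0563196 ]), 'joint_velocities': array([-7.41682250e-04, -3.10028222e-03,  1.08730570e-03, -1.56701371e-03,
        7.03190509e-04,  1.03357760e-03,  7.20183038e-05]), 'effort': array([ 5.90417058e-04, -5.21645451e+01, -1.25720917e-02, -2.44363815e+01,
       -5.68303338e-02,  1.40713042e-02,  3.84279906e-05]), 'tcp_pos': array([0.25342654, 0.59796294, 0.1913469 ]), 'tool_rot': array([-9.55345275e-05,  1.99078290e-01,  9.79983280e-01, -7.72260033e-04]), 'ft_force': array([-0.58874546, -0.34918162,  0.86979739]), 'torque': array([ 0.01006208, -0.03907242, -0.055178  ]), 'grip_force': 0.0, 'grip_width': 0.09208592708876474}
```

View pics/top0.png

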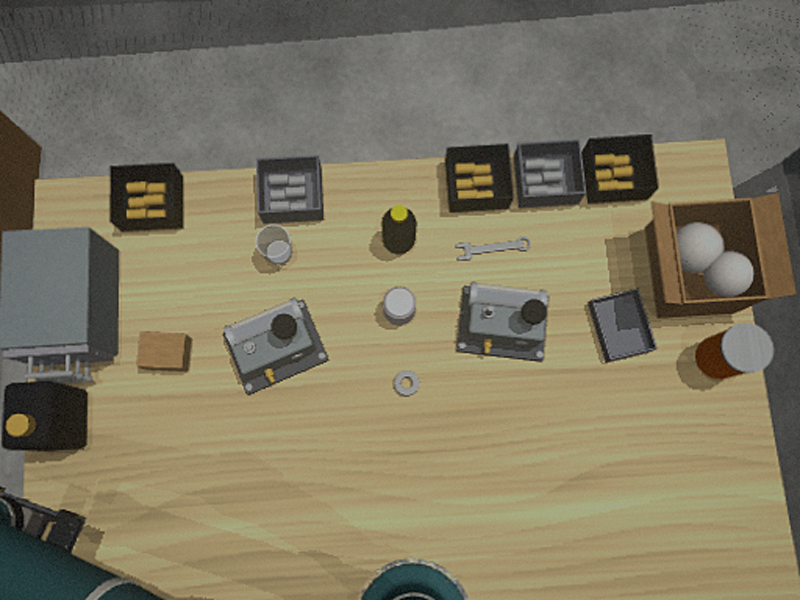

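View pics/scene0.png

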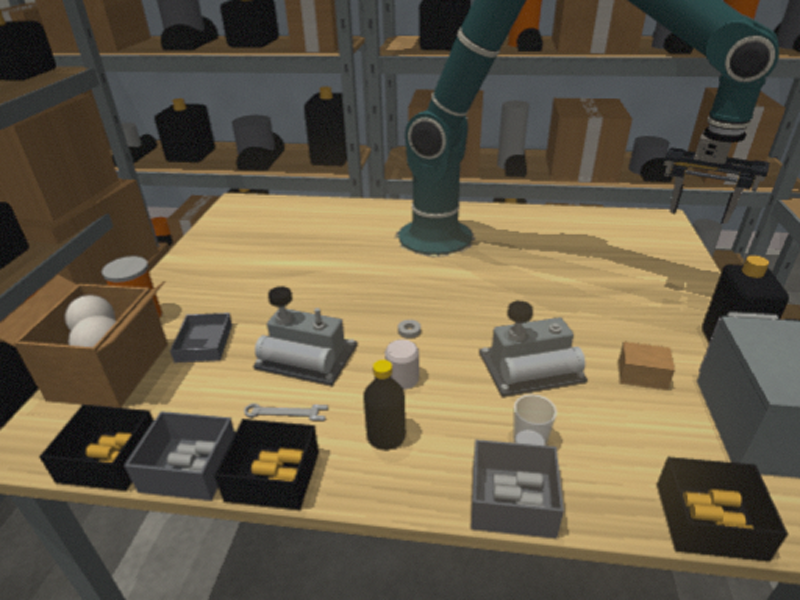

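Top view: pumps at about (275,345) and (505,320). In the scene view, the right-hand pump (the left one in top, +y) has its pin at (556,328) nearly sunk, and the left-hand pump's pin at (318,318) stands out. So the +y pump is the unprimed one. I'll enlarge it to measure.

Create h.py:
```python
import numpy as np,cv2
from scipy.spatial.transform import Rotation as R
def ray(f,u,v):
    h=f["image"].shape[0];fl=h/2/np.tan(np.radians(f["vfov"]/2))
    K=np.array([[fl,0,f["cx"]],[0,fl,f["cy"]],[0,0,1]])
    p=cv2.undistortPoints(np.array([[[u,v]]],float),K,f["D"])[0,0]
    w,x,y,z=f["rotation"]
    return R.from_quat([x,y,z,w]).apply([p[0],-p[1],-1])
def atz(f,u,v,z):
    d=ray(f,u,v);return f["eye"]+d*(z-f["eye"][2])/d[2]
def tri(f,a,g,b):
    d,e=ray(f,*a),ray(g,*b)
    s=np.linalg.lstsq(np.c_[d,-e],g["eye"]-f["eye"],rcond=None)[0]
    P,Q=f["eye"]+s[0]*d,g["eye"]+s[1]*e
    return (P+Q)/2,np.linalg.norm(P-Q)
```

Run:
```python
import pickle,cv2,numpy as np
from h import *
d=pickle.load(open("f0.pkl","rb"))
a=d["top"]["image"][180:260,135:215];b=d["scene"]["image"][180:260,300:380];c=d["scene"]["image"][175:255,155:235]
r=lambda i:cv2.resize(i[:,:,::-1],(400,400)if 0 else(400,300)if 0 else(400,400),interpolation=cv2.INTER_CUBIC)
cv2.imwrite("pics/crop1.png",np.hstack([r(a),r(b)]))
t,s=d["top"],d["scene"];k=.64
print("plunger",atz(t,284*k,325*k,.16),tri(t,(284*k,325*k),s,(520*k,310*k)))
print("pin",atz(t,250*k,348*k,.105),tri(t,(250*k,348*k),s,(556*k,327*k)))
print("primed pin",tri(t,(488*k,312*k),s,(318*k,312*k)),atz(t,533*k,310*k,.16))
```

```text
plunger [0.56302824 0.20386144 0.16      ] (array([0.56437585, 0.20637448, 0.15334842]), np.float64(0.0031889124687637218))
pin [0.53258328 0.27822386 0.105     ] (array([0.53427692, 0.28256838, 0.09604267]), np.float64(0.005357315897117382))
primed pin (array([ 0.5711104 , -0.18716799,  0.12317968]), np.float64(0.002278838939288613)) [ 0.56221058 -0.26608025  0.16      ]
```

View pics/crop1.png

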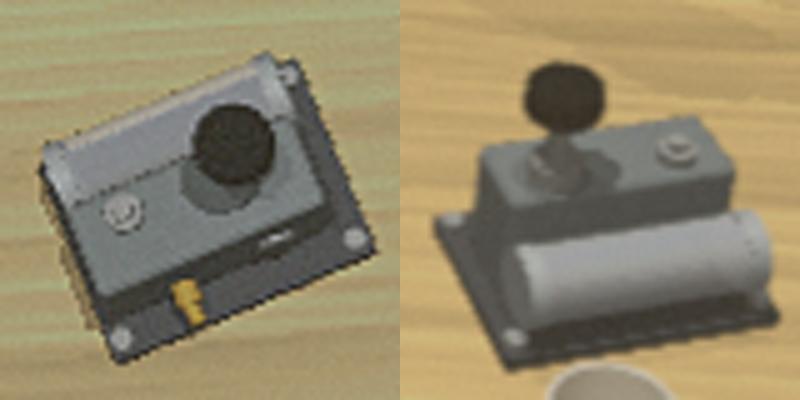

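Crop: unprimed plunger knob at top-pixel (181.8, 208.8), giving (0.563, 0.204) at z 0.16. Its pin is at (159.8, 222.2), 80 mm away and consistent with the given spacing, and it is nearly sunk. I'll shut the fingers, then lift and move over.

The manual's scale: shifts go in units of 50 mm. Converting my numbers, -0.08 m is -1.6, -0.14 m is -2.8.

>>> hand_motion(deltas={"rows":[[0, 0, -0.8, 0, 0, 0], [-0.4, -0.7, -1.2, 0, 0, 0], [-0.7, -1.4, -1.6, 0, 0, 0], [-1, -2.1, -1.6, 0, 0, 0], [-1.3, -2.8, -1.6, 0, 0, 0]]}, aperture=0)

```text
time: 0.52
tcp_pos: [0.2591, 0.4428, 0.2731]
tool_rot: [0.0, 0.199, 0.98, 0.001]
ft_force: [0.1, -1.0, -0.4]
grip_width: 0.0608
grip_force: 0.0
```

>>> hand_motion(deltas={"rows":[[-0.8, -0.2, 0, 0, 0, 0], [-1.6, -0.4, 0, 0, 0, 0], [-2.4, -0.6, 0, 0, 0, 0], [-3.2, -0.8, 0, 0, 0, 0], [-4, -1, 0, 0, 0, 0]]})

```text
time: 0.93
tcp_pos: [0.4245, 0.3185, 0.2722]
tool_rot: [-0.0, 0.199, 0.98, 0.0]
ft_force: [0.7, 1.7, -0.2]
grip_width: 0.0272
grip_force: 0.0
```

In the tool's units: -0.051 m is -1.02, -0.173 m is -3.46.

>>> hand_motion(deltas={"rows":[[-0.8, -0.24, 0, 0, 0, 0], [-1.6, -0.48, 0.4, 0, 0, 0], [-2.4, -0.72, 0.8, 0, 0, 0], [-3.2, -0.96, 1.2, 0, 0, 0], [-3.46, -1.02, 1.6, 0, 0, 0]]})

```text
time: 1.35
tcp_pos: [0.5661, 0.2025, 0.1926]
tool_rot: [0.002, 0.201, 0.98, 0.0]
ft_force: [0.6, -0.3, 0.3]
grip_width: 0.0005
grip_force: 0.0
```

>>> hand_motion(deltas={"rows":[[0, 0, 0, 0, 0, 0], [0, 0, 0, 0, 0, 0]]})

```text
time: 1.52
tcp_pos: [0.5624, 0.2036, 0.19]
tool_rot: [-0.002, 0.201, 0.98, -0.002]
ft_force: [-1.1, 0.6, 1.2]
grip_width: 0.0003
grip_force: 0.0
```

Run:
```python
from rig import arm
import cv2,numpy as np
im=[]
for n in("top","scene"):
    f=arm.grab_frame(n)
    im.append(f["image"])
a=im[0][160:280,115:235];b=im[1][130:250,290:410]
cv2.imwrite("pics/c2.png",np.hstack([cv2.resize(i[:,:,::-1],(400,400),interpolation=cv2.INTER_CUBIC) for i in(a,b)]))
s=arm.read_state();print(s["tcp_pos"],s["ft_force"])
```

```text
[0.56230357 0.20679436 0.1923776 ] [ 0.33735224  1.77282523 -0.47369911]
```

View pics/c2.png

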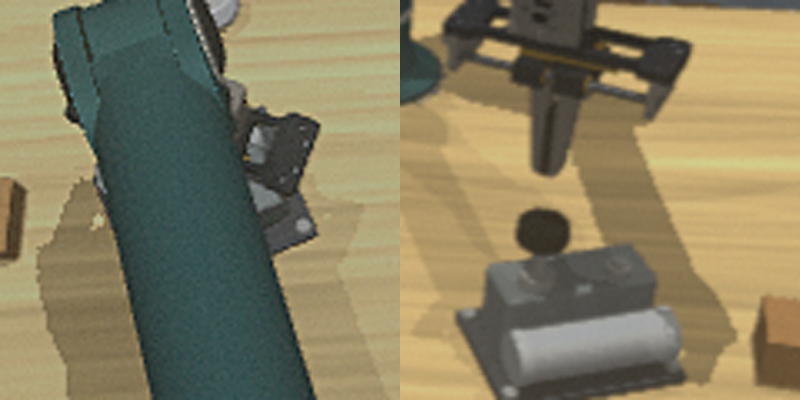

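The fingertips are centred above the knob (scene crop: fingertip (548,175), knob (543,225)), with nothing else near. First stroke, measuring at the bottom.

>>> hand_motion(deltas={"rows":[[0, 0, 0.5, 0, 0, 0], [0, 0, 0.9, 0, 0, 0], [0, 0, 1.2, 0, 0, 0], [0, 0, 1.26, 0, 0, 0], [0, 0, 1.26, 0, 0, 0]]})

```text
time: 2.03
tcp_pos: [0.5617, 0.2077, 0.1302]
tool_rot: [-0.001, 0.198, 0.98, 0.001]
ft_force: [-4.4, 0.5, 5.1]
grip_width: 0.0004
grip_force: 2.7
```

>>> hand_motion(deltas={"rows":[[0, 0, 0, 0, 0, 0], [0, 0, 0.04, 0, 0, 0], [0, 0, 0.04, 0, 0, 0]]})

```text
time: 2.28
tcp_pos: [0.5622, 0.2077, 0.1294]
tool_rot: [-0.0, 0.198, 0.98, 0.001]
ft_force: [-3.9, 0.4, 6.1]
grip_width: 0.0004
grip_force: 2.9
```

Run:
```python
from rig import arm
import cv2,numpy as np
f=arm.grab_frame("scene");b=f["image"][130:250,290:410]
cv2.imwrite("pics/c3.png",cv2.resize(b[:,:,::-1],(500,500),interpolation=cv2.INTER_CUBIC))
s=arm.read_state();print(s["tcp_pos"],s["ft_force"])
```

```text
[0.56226658 0.20770554 0.12955581] [-3.95001796  0.51219485  5.38472301]
```

View pics/c3.png

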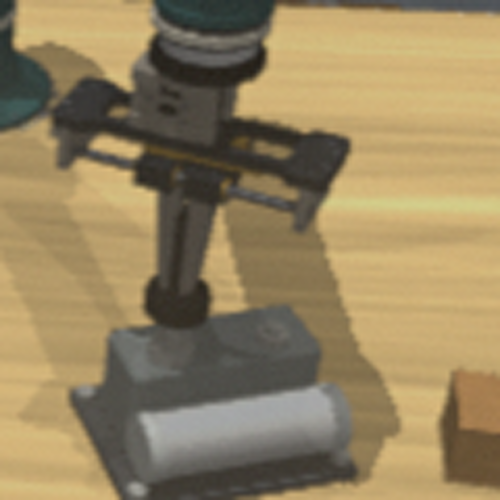

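The fingertip sits mid-knob (178,293) and the knob is lower than before, but the force reads only about 5 N against the 13 N expected. I'll compute how far the knob has really moved.

Add to h.py:
```python
def proj(f,P):
    h=f["image"].shape[0];fl=h/2/np.tan(np.radians(f["vfov"]/2))
    w,x,y,z=f["rotation"];c=R.from_quat([x,y,z,w]).inv().apply(np.array(P)-f["eye"])*[1,-1,-1]
    K=np.array([[fl,0,f["cx"]],[0,fl,f["cy"]],[0,0,1]])
    return cv2.projectPoints(c[None],np.zeros(3),np.zeros(3),K,f["D"])[0].ravel()
```

Run:
```python
from rig import arm
from h import *
import pickle
d=pickle.load(open("f0.pkl","rb"))["scene"];f=arm.grab_frame("scene")
for g in(d,f):
    m=(g["image"].max(2)<62).astype(np.uint8); m[:185]=0;m[:,:318]=0;m[218:]=0;m[:,348:]=0
    y,x=np.nonzero(m);print(x.min(),x.max(),y.min(),y.max(),x.mean(),y.mean())
    print(g["image"][188:216,333].max(1))
for z in(.16,.14,.136,.13,.12):print(z,proj(f,[.563,.204,z]))
print(arm.read_state()["ft_force"])
```

```text
326 339 194 205 332.7647058823529 200.01960784313727
[185 201 199 189 148  71  62  62  63  63  61  61  62  60  58  56  55  57
  69  91  93  88  86  87  87  86  89  91]
325 339 185 208 332.3245033112583 200.7682119205298
[53 54 54 56 61 64 65 67 69 70 75 73 70 54 55 56 54 53 51 52 60 83 86 88
 88 89 89 91]
0.16 [331.65233459 196.27979644]
0.14 [330.96629543 201.72967484]
0.136 [330.83086484 202.80539965]
0.13 [330.62881193 204.41022407]
0.12 [330.29494075 207.06181455]
[-4.28140031  0.51081649  5.56395645]
```

The knob has moved only about 9 mm (bottom edge row 206 to 208.5), so the stroke is short. I'll check the wrist view to see how the tips sit on it.

Run:
```python
from rig import arm
from h import *
f=arm.grab_frame("wrist")
cv2.imwrite("pics/w1.png",f["image"][:,:,::-1])
print(f["eye"],f["rotation"],f["vfov"]); s=arm.read_state()
print(s["tcp_pos"],proj(f,s["tcp_pos"]),proj(f,[.563,.204,.15]),arm.grasp_offset)
```

```text
[0.48618421 0.23925084 0.32207892] [ 0.82415526 -0.12065006 -0.08159382  0.54731537] 68.26501251990999
[0.56221547 0.20772011 0.12965293] [251.49352292 219.39024527] [246.88321338 234.41804063] 0.0187
```

View pics/w1.png

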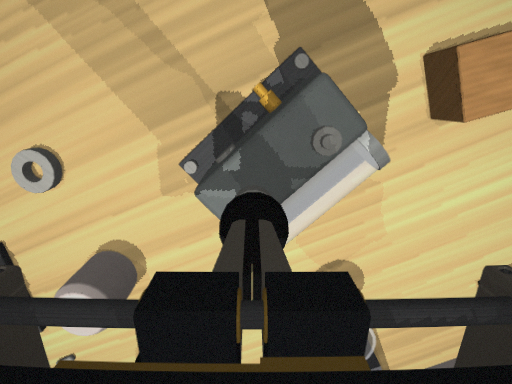

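Run:
```python
from rig import arm
from h import *
import pickle
from scipy.optimize import least_squares
d=pickle.load(open("f0.pkl","rb"));t=d["top"];s=d["scene"];f=arm.grab_frame("wrist")
pts=[((159.4,247.6),.012,(302,61)),((206.4,227.4),.012,(190,167)),((159.8,222.2),.106,(327,137)),((259.8,245),.016,(37,170))]
W=[atz(t,*a,z) for a,z,_ in pts]
for P,(a,z,b) in zip(W,pts):print(P.round(4),proj(f,P).round(1),b)
print(proj(s,W[0]),proj(s,W[2]),proj(s,W[3]),"seen bearing in scene",409*.64,328*.64)
e=f["eye"].copy();rot=f["rotation"].copy()
def fun(x):
    g=dict(f);g["eye"]=e+x[:3];w,a,b,c=rot;q=(R.from_rotvec(x[3:])*R.from_quat([a,b,c,w])).as_quat();g["rotation"]=q[[3,0,1,2]]
    return np.r_[[proj(g,P)-b for P,(_,_,b) in zip(W,pts)]].ravel()
r=least_squares(fun,np.zeros(6));print(r.x.round(4),r.fun.round(1))
```

```text
[0.4681 0.2987 0.012 ] [297.8  62.4] (302, 61)
[0.5232 0.1471 0.012 ] [188.  167.6] (190, 167)
[0.534  0.2786 0.106 ] [322.7 142.2] (327, 137)
[ 0.4553 -0.0205  0.016 ] [ 29.7 171. ] (37, 170)
[354.64370954 217.57761494] [354.07973935 206.63623783] [261.48991173 208.19731952] seen bearing in scene 261.76 209.92000000000002
[ 0.0131  0.0015 -0.0022 -0.0193  0.0447 -0.0038] [ 0.3 -0.2  1.7  0.3 -0.9 -0.  -0.8 -0. ]
```

Wrist view: the tip's far edge is at (253,220) and the knob centre near (254,225), so they are centred. Both this and the scene view put the real tips about 20 mm above the nominal TCP, with the plunger about 10 mm down. I'll press further, watching force and knob row.

Create k.py:
```python
from rig import arm
f=arm.grab_frame("scene");s=arm.read_state()
print(f["image"][196:222,328].max(1),f["image"][196:222,337].max(1),s["tcp_pos"].round(4),s["ft_force"].round(1))
```

```text
(no output)
```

>>> hand_motion(deltas={"rows":[[0, 0, 0.1, 0, 0, 0], [0, 0, 0.2, 0, 0, 0], [0, 0, 0.2, 0, 0, 0], [0, 0, 0.2, 0, 0, 0]]})

```text
time: 2.82
tcp_pos: [0.5626, 0.2078, 0.1202]
tool_rot: [0.0, 0.198, 0.98, 0.001]
ft_force: [-3.9, 0.7, 9.3]
grip_width: 0.0007
grip_force: 4.5
```

```bash
python3 k.py
```

```text
[ 84  86  82  81  81  72  54  54  54  55  55  53  53  55  63  83  88  87
  88  90  94  95 106 107  96  82] [83 87 95 81 57 50 52 49 55 53 53 51 54 51 61 76 77 75 77 77 74 77 83 79
 80 79] [0.5626 0.2078 0.1202] [-5.6  1.1  8.1]
```

>>> hand_motion(deltas={"rows":[[0, 0, 0.08, 0, 0, 0], [0, 0, 0.14, 0, 0, 0], [0, 0, 0.14, 0, 0, 0], [0, 0, 0.14, 0, 0, 0]]})

```text
time: 3.2
tcp_pos: [0.5627, 0.2078, 0.1135]
tool_rot: [0.0, 0.198, 0.98, 0.001]
ft_force: [-4.2, -0.4, 11.7]
grip_width: 0.0004
grip_force: 5.5
```

```bash
python3 k.py
```

```text
[ 83  84  86  85  80  79  80  72  57  56  55  54  54  54  51  56  71  89
  90  89  91  94 107 108  97  82] [ 81  85  97 108 123  84  53  50  49  47  52  52  52  51  51  55  68  74
  74  74  75  78  80  80  81  79] [0.5626 0.2078 0.1136] [-5.1  0.  10.7]
```

Force slope is about 0.27 N/mm, matching the spring. I'll go on to the hard stop.

In the tool's units: 0.006 m is 0.12, 0.003 m is 0.06.

>>> hand_motion(deltas={"rows":[[0, 0, 0.06, 0, 0, 0], [0, 0, 0.12, 0, 0, 0], [0, 0, 0.12, 0, 0, 0], [0, 0, 0.12, 0, 0, 0]]})

```text
time: 3.58
tcp_pos: [0.5627, 0.2077, 0.108]
tool_rot: [0.0, 0.198, 0.98, 0.002]
ft_force: [-5.3, -0.3, 14.2]
grip_width: 0.0007
grip_force: 6.9
```

```bash
python3 k.py
```

```text
[ 80  81  81  83  84  81  79  81  74  64  54  51  54  52  54  51  52  61
  82  92  89  88  97 109  96  81] [ 76  84  89  98 105 130 124  67  49  50  49  52  52  52  48  52  54  62
  75  77  76  75  80  76  79  80] [0.5627 0.2078 0.108 ] [-5.1 -0.6 13. ]
```

>>> hand_motion(deltas={"rows":[[0, 0, 0.04, 0, 0, 0], [0, 0, 0.08, 0, 0, 0], [0, 0, 0.08, 0, 0, 0], [0, 0, 0.08, 0, 0, 0]]})

```text
time: 3.97
tcp_pos: [0.5629, 0.2078, 0.1078]
tool_rot: [0.0, 0.198, 0.98, 0.002]
ft_force: [-15.5, -3.3, 38.3]
grip_width: 0.0006
grip_force: 19.2
```

```bash
python3 k.py
```

```text
[ 81  82  83  82  80  78  79  77  73  60  57  53  52  53  56  52  52  59
  82  91  89  90  96 105  97  82] [ 75  80  84  98 106 131 124  67  50  49  49  53  51  52  53  53  52  60
  75  75  76  77  81  81  78  80] [0.5629 0.2078 0.1078] [-14.2  -4.5  37.6]
```

Hard stop found at measured TCP z 0.1078 (38 N). Now release fully, then repeat full strokes just touching the stop.

>>> hand_motion(deltas={"rows":[[0, 0, -0.4, 0, 0, 0], [0, 0, -0.8, 0, 0, 0], [0, 0, -0.96, 0, 0, 0], [0, 0, -0.96, 0, 0, 0], [0, 0, -0.96, 0, 0, 0]]})

```text
time: 4.43
tcp_pos: [0.5629, 0.2062, 0.1487]
tool_rot: [0.0, 0.199, 0.98, 0.0]
ft_force: [0.7, 0.2, -1.2]
grip_width: 0.0003
grip_force: 0.0
```

```bash
python3 k.py
```

```text
[ 53  56  54  57  54  54  50  53  69 118 178 140  83  83  86  93 110 111
 114 102 100 100 107 106  98  82] [54 50 52 56 57 51 50 51 52 62 81 74 75 75 75 78 78 75 78 76 76 78 80 80
 82 79] [0.5623 0.2058 0.1477] [ 0.3  0.6 -0.8]
```

>>> hand_motion(deltas={"rows":[[0, 0, 0.36, 0, 0, 0], [0, 0, 0.68, 0, 0, 0], [0, 0, 0.88, 0, 0, 0], [0, 0, 0.92, 0, 0, 0], [0, 0, 0.92, 0, 0, 0]]})

```text
time: 4.9
tcp_pos: [0.5647, 0.2065, 0.1078]
tool_rot: [0.001, 0.199, 0.98, 0.002]
ft_force: [-11.3, -2.9, 41.6]
grip_width: 0.0007
grip_force: 20.9
```

```bash
python3 k.py
```

```text
[ 80  80  79  79  79  79  80  81  77  66  55  55  54  53  54  51  53  58
  82  89  88  88  99 105  96  82] [ 78  87 101 119 138 149 123  61  44  50  48  51  51  50  50  52  53  60
  75  75  76  78  82  80  78  77] [0.5647 0.2065 0.1078] [-10.7  -3.5  41.6]
```

Good stroke, slightly hard (42 N), so I'll ease the depth by 2 mm.

>>> hand_motion(deltas={"rows":[[0, 0, -0.4, 0, 0, 0], [0, 0, -0.8, 0, 0, 0], [0, 0, -0.92, 0, 0, 0], [0, 0, -0.92, 0, 0, 0], [0, 0, -0.92, 0, 0, 0]]})

```text
time: 5.37
tcp_pos: [0.5619, 0.2054, 0.1466]
tool_rot: [-0.001, 0.199, 0.98, -0.001]
ft_force: [-0.0, 0.0, 0.6]
grip_width: 0.0003
grip_force: 0.0
```

```bash
python3 k.py
```

```text
[ 56  54  58  57  51  56  55  52  65 118 177 145  82  83  83  91 107 111
 113 101  99  99 107 109  96  83] [52 53 53 56 56 54 54 49 51 63 81 79 75 76 74 78 74 77 76 79 76 77 80 81
 79 79] [0.5616 0.2052 0.1462] [-0.5 -0.1 -0.2]
```

>>> hand_motion(deltas={"rows":[[0, 0, 0.36, 0, 0, 0], [0, 0, 0.68, 0, 0, 0], [0, 0, 0.84, 0, 0, 0], [0, 0, 0.88, 0, 0, 0], [0, 0, 0.88, 0, 0, 0]]})

```text
time: 5.83
tcp_pos: [0.5641, 0.2061, 0.1078]
tool_rot: [0.001, 0.199, 0.98, 0.001]
ft_force: [-8.3, -2.9, 32.4]
grip_width: 0.0005
grip_force: 16.3
```

```bash
python3 k.py
```

```text
[ 78  77  79  80  80  80  79  74  74  67  57  54  53  52  54  54  54  62
  83  89  90  91  94 106  99  82] [ 84  97 107 137 140 154 124  64  48  47  48  49  51  50  51  53  50  59
  74  76  74  77  81  80  79  78] [0.5641 0.2061 0.1079] [-7.  -2.5 31.8]
```

>>> hand_motion(deltas={"rows":[[0, 0, -0.4, 0, 0, 0], [0, 0, -0.8, 0, 0, 0], [0, 0, -0.88, 0, 0, 0], [0, 0, -0.88, 0, 0, 0], [0, 0, -0.88, 0, 0, 0]]})

```text
time: 6.3
tcp_pos: [0.5617, 0.2052, 0.1463]
tool_rot: [-0.001, 0.199, 0.98, -0.001]
ft_force: [-0.4, 0.2, -1.2]
grip_width: 0.0002
grip_force: 0.0
```

```bash
python3 k.py
```

```text
[ 51  53  54  55  52  56  53  53  65 118 177 144  85  83  84  91 111 112
 113 101 101  99 106 108  96  84] [49 52 51 58 53 52 53 50 50 63 84 76 76 76 75 74 76 77 76 77 75 80 81 80
 81 79] [0.5615 0.2052 0.146 ] [-0.5 -0.1 -0.9]
```

Three full strokes done. I'll do three more, six in all.

In the tool's units: 0.044 m is 0.88, 0.042 m is 0.84.

>>> hand_motion(deltas={"rows":[[0, 0, 0.36, 0, 0, 0], [0, 0, 0.68, 0, 0, 0], [0, 0, 0.84, 0, 0, 0], [0, 0, 0.88, 0, 0, 0], [0, 0, 0.88, 0, 0, 0]]}, only="ft|pos")

```text
tcp_pos: [0.5641, 0.2061, 0.1078]
ft_force: [-8.8, -2.7, 32.1]
```

>>> hand_motion(deltas={"rows":[[0, 0, -0.4, 0, 0, 0], [0, 0, -0.8, 0, 0, 0], [0, 0, -0.88, 0, 0, 0], [0, 0, -0.88, 0, 0, 0], [0, 0, -0.88, 0, 0, 0]]}, only="ft|pos")

```text
tcp_pos: [0.5617, 0.2053, 0.1464]
ft_force: [-0.4, -0.4, -1.1]
```

>>> hand_motion(deltas={"rows":[[0, 0, 0.36, 0, 0, 0], [0, 0, 0.68, 0, 0, 0], [0, 0, 0.84, 0, 0, 0], [0, 0, 0.88, 0, 0, 0], [0, 0, 0.88, 0, 0, 0]]}, only="ft|pos")

```text
tcp_pos: [0.564, 0.2061, 0.1078]
ft_force: [-8.2, -3.1, 33.6]
```

>>> hand_motion(deltas={"rows":[[0, 0, -0.4, 0, 0, 0], [0, 0, -0.8, 0, 0, 0], [0, 0, -0.88, 0, 0, 0], [0, 0, -0.88, 0, 0, 0], [0, 0, -0.88, 0, 0, 0]]}, only="ft|pos")

```text
tcp_pos: [0.5615, 0.2052, 0.1461]
ft_force: [-0.4, 0.1, -0.7]
```

>>> hand_motion(deltas={"rows":[[0, 0, 0.36, 0, 0, 0], [0, 0, 0.68, 0, 0, 0], [0, 0, 0.84, 0, 0, 0], [0, 0, 0.88, 0, 0, 0], [0, 0, 0.88, 0, 0, 0]]}, only="ft|pos")

```text
tcp_pos: [0.5639, 0.2061, 0.1078]
ft_force: [-9.7, -3.6, 35.3]
```

>>> hand_motion(deltas={"rows":[[0, 0, -0.4, 0, 0, 0], [0, 0, -0.8, 0, 0, 0], [0, 0, -1.2, 0, 0, 0], [0, 0, -1.6, 0, 0, 0], [0, 0, -2, 0, 0, 0]]}, only="ft|pos")

```text
tcp_pos: [0.5614, 0.2052, 0.2026]
ft_force: [0.2, 0.0, 0.3]
```

Run:
```python
from rig import arm
import cv2,numpy as np
f=arm.grab_frame("scene");i=f["image"]
cv2.imwrite("pics/c4.png",np.hstack([cv2.resize(j[:,:,::-1],(400,400),interpolation=cv2.INTER_CUBIC) for j in(i[170:250,310:390],i[170:250,155:235])]))
```

```text
(no output)
```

View pics/c4.png

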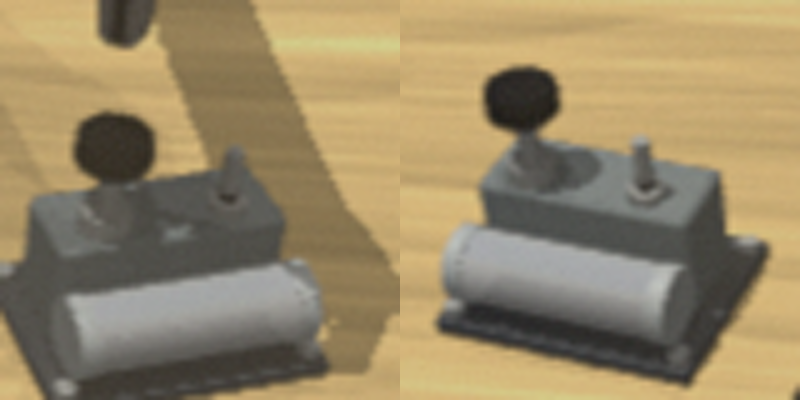

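The unprimed pump's pin now stands from about (228,200) to (234,148) with its dark band clear. That is the same height as the primed pin, (645,190) to (640,140). The plunger is up and the fingers are clear, so I'm handing in.

>>> hand_motion(deltas={"rows":[[0, 0, 0, 0, 0, 0], [0, 0, 0, 0, 0, 0], [0, 0, 0, 0, 0, 0]]}, only="ft|pos|time")

```text
time: 9.15
tcp_pos: [0.5615, 0.2052, 0.2017]
ft_force: [0.5, 0.1, 0.0]
```

```bash
python3 -c "
from rig import arm
print(arm.job_done())"
```

```text
the job is handed in; nothing more can be done
None
```

The job is handed in, with no verdict returned: six full strokes brought the pump's pin fully out to match the primed one, its plunger is up, and the arm touched nothing but that knob; fingertip force peaked near 42 N on stroke 2.

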